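# Roll two tubes onto the layout lines

## Task

Set out the two tubes on the layout plate for brazing: first roll the silvery steel tube onto the white line in its own half of the plate, then roll the brass tube onto the line in the other half, so that each lies at rest along its line and centred over it. Only push them with the fingertips so that they roll; never pick them up off the plate, and leave everything else undisturbed.

Things in the scene. Friction and masses are not known exactly. Their poses are not given: they have to be found in the camera images.
- plate: Fixed dark blue (marking-out blue) steel layout plate, 340 (its x) x 460 (its y) x 12 mm thick, turned up to 0.2 rad. Origin: centre of its underside, on the bench. One tube and one line lie in each half (y above and below 0), about 115 mm from its middle; nothing else lies in the tube's way.
- steel_tube: Bare silvery-grey steel tube, 40 mm diameter, 120 mm long, about 0.3 kg, lying in either half of the plate, 110 to 170 mm nearer or farther than that half's line. Origin: its centre, 32 mm above the bench; its y axis runs along it, x and z turn as it rolls. Slick (friction about 0.4): pushed just above mid-height it rolls ahead of the finger and stops within mm of it; pushed near the very top it may jam.
- brass_tube: Yellow brass tube, 40 mm diameter, 120 mm long, about 0.3 kg, lying in either half of the plate, 110 to 170 mm nearer or farther than that half's line. Origin: its centre, 32 mm above the bench; its y axis runs along it, x and z turn as it rolls. Slick (friction about 0.4): pushed just above mid-height it rolls ahead of the finger and stops within mm of it; pushed near the very top it may jam.
- line_left: White painted line, 180 x 5 mm, flat on the left (+y) half of the plate. Origin: its middle, on the plate's surface; its y axis runs along the line, its x axis across it (the way the tube rolls, roughly away from the robot). The plate's surface is 12 mm above the bench.
- line_right: White painted line, 180 x 5 mm, flat on the right (-y) half of the plate. Origin: its middle, on the plate's surface; its y axis runs along the line, its x axis across it (the way the tube rolls, roughly away from the robot). The plate's surface is 12 mm above the bench.
- block: Steel setting-up block with drilled holes, 75 x 25 x 50 mm high, standing on the plate between the two halves; bystander. Origin: centre of its underside.
- centre_weight: Small blue spool-shaped weight, 32 mm across, 45 mm high, standing on the plate's far part between the two halves; bystander. Origin: centre of its underside.
- hammer: Club hammer with a blue head, lying on the bench to the robot's left, 310 mm long, 40 mm high; bystander. Origin: under its middle.
- spray_can: Spray can with a green band, 66 mm across, 190 mm high, upright on the bench to the left; bystander. Origin: centre of its underside.
- wrench: Steel wrench, 180 mm long, lying on the bench to the right; bystander.
- brush: Hand brush, 200 mm long, lying on the bench to the right; bystander.
- tin: Open steel cup, 80 mm across, 90 mm high, upright on the bench beyond the right of the plate; bystander. Origin: centre of its underside.
Things that resemble listed ones, but are neither listed nor needed, are in the scene too. What is shaped like the steel_tube but red or turquoise is not meant. Several things have the shape of the brass_tube; the one meant has the colours described above.

How it is judged:
By the outcome, as a careful person would: the job done as asked, in the order asked, and still so for the second after the job is handed in, with the robot touching nothing.
It also fails if it takes over 72 s, if anything falls off the work surface, if the arm or the gripper's body presses on something with over 40 N, if the wrist force passes 120 N, or if a joint passes its speed limit or range.

## Robot

A 7-joint arm with a two-finger parallel gripper is mounted at the origin on the work surface. World frame = base frame: x ahead of the robot, y to its left, z up, the work surface at z = 0. Lengths are in m, angles in rad, forces in N, time in s.
With the tool pointing down it reaches from about 0.35 to 0.9 m from the base axis. Payload 8.1 kg.
Tool frame: the origin (TCP) lies midway between the tips of the shut fingers; the grasp point (between the pads) lies 19 mm behind it; z points along the fingers, y is the line along which they close (so a half turn about z gives the same grasp; the last joint's range is limited). The gripper opens to 92 mm and grips with 3 to 60 N. Pads are 19 mm wide; open, the fingers measure 130 mm over their backs; the gripper's body (75 mm by 190 mm) begins 47 mm behind the grasp point.
Start: joints at [-1.439, 0.434, 0.025, 1.573, -0.012, 1.134, -0.075], TCP at [0.145, 0.608, 0.227] pointing down, gripper open.
Joint ranges: [-2.62, 2.62], [-0.44, 2.09], [-1.27, 1.32], [0.08, 2.57], [-1.32, 4.46], [0.12, 2], [-2.74, 2.74]. Speed limits (rad/s): [2.22, 2.22, 3.01, 3.01, 3.14, 3.14, 3.14].

## Interface

Orientations are given as a rotation vector (axis times angle).
In Python, from cell import arm gives the robot as it stands.
- The arm moves only by the tool move_arm, never from a script. Its argument "motion" is a list of rows, each an object of numbers: "tx", "ty", "tz": the shift along the tool's x, y, z normalised to -1 to 1, where 1 is 1000 mm; "twist": the turn about the tool's z normalised to -1 to 1, where 1 is pi/2 rad. In form: [{"tx": .., "ty": .., "tz": .., "twist": ..}, ...]. A call has 1 to 12 rows; each row shifts and turns the commanded pose from where the row before left it, along the tool's axes as they then stand; what a row does not reach is not made up. A row lasts 1/10 s, in which the tool goes at most 50 mm and 8.59 degrees, less where a joint would pass 70% of its speed; a pose out of reach is approached as far as the arm can. A call with a number of a shift or a turn outside -1 to 1 is refused whole. A call with a gripper value outside its range is refused whole. "gripper" is the gripper's target within -1 to 1 (shut at 1, half-way at 0, fully open at -1), set as the call begins (left out, the last holds). The fingers move at their own pace and stop on an object; "squeeze" is the grip in N (left out, the last holds). Time passes only in rows, so rows that do not move let the fingers close. It gives the time, the measured TCP pose, the force, the opening and the grip force at its end, in the units of the state.
- arm.observe(): the state, without advancing time (a new reading comes with each control period).
- arm.get_image(name): name is "side" or "top"; returns the picture (480x640x3 uint8, red, green, blue); there is no depth.
- arm.calibration(name): a dict with "K" (3x3 intrinsics, pixels), "T" (4x4, takes a point from camera to world coordinates). Camera axes: x right, y down, z forward; pixel columns grow to the right and rows downward; lengths in m; the calibration is good to about 2 mm. A picture is of the moment at which its call begins. calibration takes no time and is no camera call.
- arm.sign_off(): hands the job in; it is judged then, once.
Trained networks look in the newest picture that a camera, given by its name, has taken for a name from the list of things; names that differ only in an ending like _2 or _b are one class to them, and where a whole thing is asked for, a point or a joint stands for the part that bears it (a point fixed in the world has none). Each returns a list of dicts, best first, with "conf" (0 to 1); they miss things now and then, are a little off and sometimes report something else, mostly with a low value. They report only what shows in the picture. A call takes as long as a camera call. They do not tell look-alikes from the thing itself.
- arm.look_for(camera, query): "point" ([column, row] as shares, 0 to 1, of the picture: columns of its width, rows of its height, amid what is visible of it).
- arm.regions_of(camera, query): "region" (480x640 bool, what is visible of it) and "point" ([column, row] as shares, 0 to 1, of the picture: columns of its width, rows of its height, amid what is visible of it).
- arm.place_of(camera, query): "point" ([column, row] as shares, 0 to 1, of the picture: columns of its width, rows of its height: a listed point, or the origin of a listed thing).
The state is a dict: "clock": time; "joints": joint angles; "dq": joint speeds; "joint_efforts": joint torques, N m; "position": TCP position; "ee_rot": TCP orientation; "force": force on the tool from outside, world axes, zero at the start; "ft_torque": the same for the moment, N m; "width": opening from 0.0 (shut) to 1.0 (fully open); "gripper_force": force on a finger pad.
Only numpy, scipy, OpenCV 4.12 (cv2) and the standard library are available. Lean on these libraries where they do the work, as an engineer would, in place of code of your own. Each camera call takes 0.05 s, during which the arm holds its last target. There are 200 camera calls.

## Working session

There is one attempt and no reset: what is moved stays moved. The work goes in short steps, Python scripts to look and compute and a tool call to move; the robot and the scene stay as the last step left them, time stands still between calls to the robot, and variables do not carry over. Pictures are saved under pics/ and viewed, at most 10 in all, crops included, and the job is handed in when it is done.

Besides the shell and the picture viewer there is one more tool, called after "Emit:" as name(argument=value, ...) on one line, values as JSON. move_arm: Moves the arm, as the interface text tells. Scaled input: -1 to 1 covers 1000 mm each way for a shift and pi/2 rad each way for a turn. Its arguments: {"type":"object","properties":{"motion":{"type":"array","items":{"type":"object","properties":{"tx":{"type":"number"},"ty":{"type":"number"},"tz":{"type":"number"},"twist":{"type":"number"}}}},"gripper":{"type":"number"},"squeeze":{"type":"number"}},"required":["motion"]}

```bash
mkdir -p pics; ls; python3 - <<'E'
from cell import arm
import cv2
for n in("top","side"):
    im=arm.get_image(n); cv2.imwrite(f"pics/{n}0.png",im[:,:,::-1])
    c=arm.calibration(n); print(n,c["K"],c["T"])
print(arm.observe())
E
```

```text
pics
top [[604.9836776    0.         322.5653223 ]
 [  0.         604.9836776  238.14086976]
 [  0.           0.           1.        ]] [[ 0.02642163 -0.99048467  0.13506304  0.24445201]
 [-0.99955197 -0.02807748 -0.01036932  0.00544243]
 [ 0.01406288 -0.13472855 -0.99078275  1.69131735]
 [ 0.          0.          0.          1.        ]]
side [[434.35621399   0.         318.24381171]
 [  0.         434.35621399 232.24287242]
 [  0.           0.           1.        ]] [[ 0.9539396  -0.17111855  0.24640958  0.17533611]
 [-0.29986384 -0.56850897  0.76608043 -0.93600705]
 [ 0.00899548 -0.80468378 -0.59363549  0.76048103]
 [ 0.          0.          0.          1.        ]]
{'clock': 0.1, 'joints': array([-1.43861963,  0.43515783,  0.02497013,  1.57401405, -0.01161385,
        1.13400124, -0.07506061]), 'dq': array([-0.00019032, -0.0028291 ,  0.00066818, -0.00186129, -0.00074833,
        0.00027995,  0.00031793]), 'joint_efforts': array([ 3.59942518e-03, -6.69121885e+01,  9.88122895e-01, -3.15143716e+01,
       -6.05147146e-02,  3.73578980e-02,  5.04958302e-05]), 'position': array([0.14532849, 0.60738994, 0.22601753]), 'ee_rot': array([-3.67985042e-01, -3.11991364e+00,  2.25315681e-03]), 'force': array([-1.18030168,  0.1283908 , -1.05644406]), 'ft_torque': array([ 0.10248422, -0.0337138 ,  0.01687179]), 'gripper_force': 0.0, 'width': 0.9965831695612816}
```

View pics/top0.png

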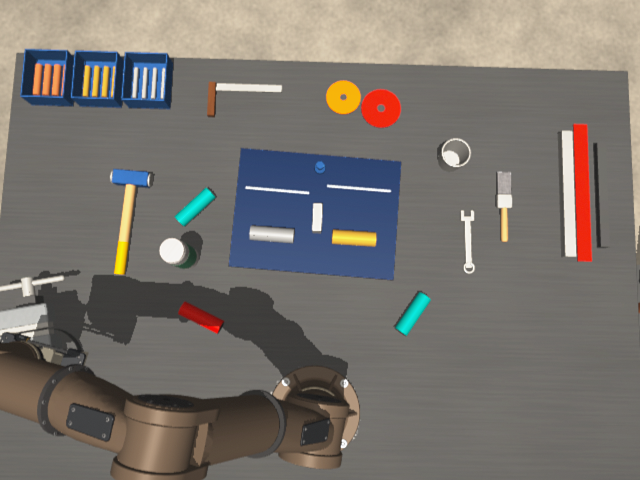

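View pics/side0.png

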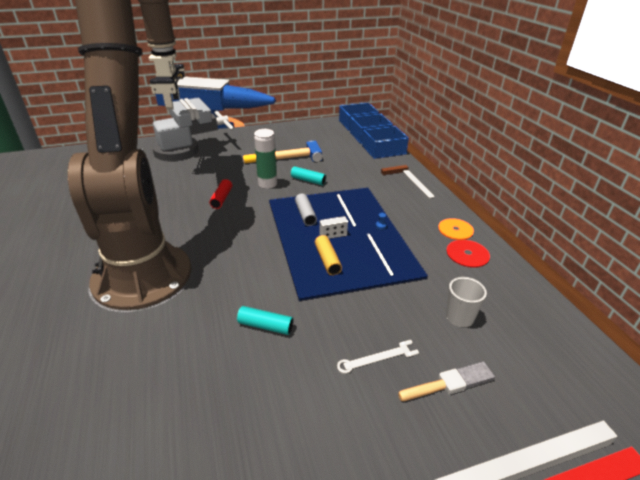

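The top view shows the grey tube in the left half at (271,234), with its line at (277,190). The yellow tube is in the right half at (354,238), with its line at (359,188). The look-alikes are red at (200,317) and turquoise at (195,206) and (413,313), all off the plate and the wrong colour. Only the grey tube fits steel_tube and only the yellow one fits brass_tube. Next I'll check this in an enlarged crop and measure.

```bash
cat > h.py <<'E'
from cell import arm
import numpy as np, cv2
C={n:arm.calibration(n) for n in("top","side")}
def ray(n,uv):
    K,T=C[n]["K"],C[n]["T"]; d=T[:3,:3]@np.linalg.inv(K)@[uv[0],uv[1],1]; return T[:3,3],d/np.linalg.norm(d)
def onz(n,uv,z):
    o,d=ray(n,uv); return o+d*(z-o[2])/d[2]
def tri(a,b):
    A=np.zeros((3,3));r=np.zeros(3)
    for n,uv in(("top",a),("side",b)):
        o,d=ray(n,uv);P=np.eye(3)-np.outer(d,d);A+=P;r+=P@o
    return np.linalg.solve(A,r)
def seg(n,q,near):
    "region of q whose centroid lies next to pixel 'near': centroid and axis ends"
    best=None
    for g in arm.regions_of(n,q):
        m=g["region"].astype(np.uint8); ys,xs=np.nonzero(m)
        if len(xs)==0: continue
        c=np.array([xs.mean(),ys.mean()])
        if np.linalg.norm(c-near)<15 and best is None:
            w,v=np.linalg.eigh(np.cov(np.c_[xs,ys].T)); a=v[:,1]; L=np.sqrt(3*w[1])
            best=(c,c-a*L,c+a*L,g["conf"],len(xs))
    return best
def line3(n,s,z):
    c,a,b=[onz(n,p,z) for p in s[:3]]; d=b-a; d*=np.sign(d[1]); return c,np.arctan2(-d[0],d[1]),np.linalg.norm(d)
E
python3 - <<'E'
from h import *
im=arm.get_image("top"); arm.get_image("side")
cv2.imwrite("pics/crop.png",cv2.resize(im[140:290,220:410],None,fx=4,fy=4,interpolation=cv2.INTER_CUBIC)[:,:,::-1])
np.set_printoptions(precision=4,suppress=True)
for q,t,s,z in(("steel_tube",(271,234),(306,208),.032),("brass_tube",(354,238),(328,255),.032),("line_left",(277,190),(346,210),.012),("line_right",(359,188),(380,254),.012)):
    a=seg("top",q,t);b=seg("side",q,s); print(q)
    if a: print(" top",a[0],a[3:],*line3("top",a,z))
    if b: print(" side",b[0],b[3:],*line3("side",b,z))
    if a and b: print(" tri",tri(a[0],b[0]))
for q in("block","centre_weight"):
    for g in arm.look_for("top",q)[:2]: print(q,g["conf"],onz("top",np.array(g["point"])*[640,480],.04))
E
```

```text
steel_tube
 top [270.7371 234.0276] (0.63, 544) [0.4781 0.1318 0.032 ] -0.04137318635399432 0.11835535513993395
 side [305.5481 209.2765] (0.84, 405) [0.476  0.1275 0.032 ] -0.04220220561062818 0.16302309785866284
 tri [0.4779 0.1321 0.0288]
brass_tube
 top [353.0409 237.8238] (0.63, 562) [ 0.4739 -0.0963  0.032 ] -0.019784366448491006 0.11953567220061424
 side [328.1319 255.3073] (0.77, 576) [ 0.472  -0.1011  0.032 ] -0.04269404121415295 0.15448074554757538
 tri [ 0.4741 -0.0965  0.0279]
line_left
 top [276.7808 190.2466] (0.41, 73) [0.6064 0.121  0.012 ] -0.058159072568115575 0.18854322165000398
line_right
 top [355.     188.1684] (0.42, 95) [ 0.6189 -0.1003  0.012 ] -0.05456121203000875 0.1671248813243834
 side [376.2143 247.3571] (0.49, 28) [ 0.619 -0.084  0.012] -0.05544603652773472 0.04700888410019522
 tri [ 0.6138 -0.0988  0.025 ]
centre_weight 0.6 [ 0.6574 -0.0087  0.04  ]
```

View pics/crop.png

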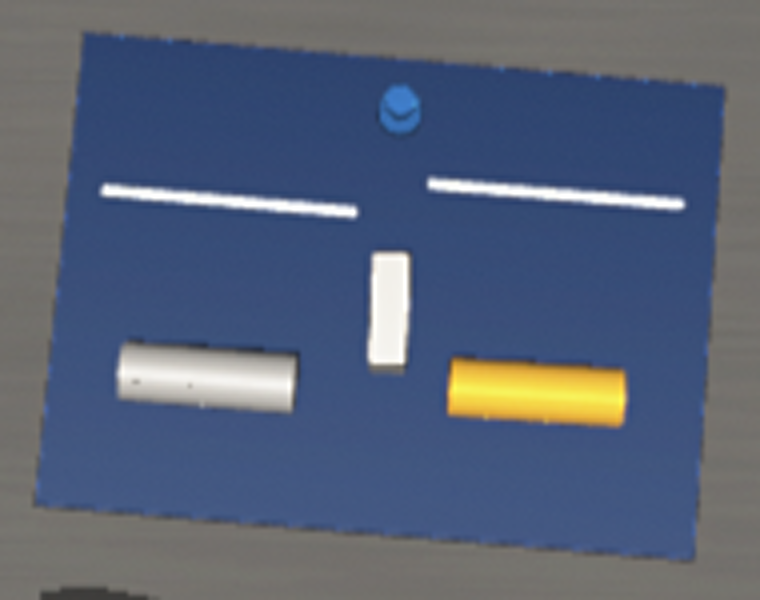

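The crop confirms it: grey tube at crop (207,377) and yellow tube at crop (537,392), lying near-side of the lines at (230,201) and (556,194). Next I'll measure more sharply by colour.

```bash
cat >> h.py <<'E'
R={"steel_tube":((235,215,310,255),.032),"brass_tube":((320,220,390,256),.032),"line_left":((240,180,314,200),.012),"line_right":((324,178,398,198),.012)}
def sub(im,box,z,n="top"):
    "bright (red-channel) long thing in a box of the picture: centre, angle, length on plane z"
    x0,y0,x1,y1=box; r=im[y0:y1,x0:x1,0].astype(float)
    b=np.percentile(r,20); f=np.percentile(r,99); w=np.clip((r-b-15)/(.6*(f-b)),0,1)
    k=cv2.connectedComponents((w>.15).astype(np.uint8))[1]; i=np.bincount(k[k>0]).argmax(); w=w*(k==i)
    ys,xs=np.mgrid[y0:y1,x0:x1]; W=w.sum(); c=np.array([(w*xs).sum(),(w*ys).sum()])/W
    p=np.c_[xs.ravel(),ys.ravel()]-c; e,v=np.linalg.eigh((p*w.ravel()[:,None]).T@p/W)
    return line3(n,(c,c-v[:,1]*np.sqrt(3*e[1]),c+v[:,1]*np.sqrt(3*e[1])),z)
E
python3 - <<'E'
from h import *
np.set_printoptions(precision=4,suppress=True)
im=arm.get_image("top"); r={}
for q,(b,z) in R.items():
    r[q]=sub(im,b,z); print(q,*r[q])
for t,l in(("steel_tube","line_left"),("brass_tube","line_right")):
    a=r[l][1]; X=np.array([np.cos(a),np.sin(a)]);Y=np.array([-X[1],X[0]]); d=(r[t][0]-r[l][0])[:2]
    print(t,"across",d@X,"along",d@Y,"dyaw",r[t][1]-a)
# plate edges in top and side
m=((im[:,:,2].astype(int)-im[:,:,0])>35).astype(np.uint8); k=cv2.connectedComponentsWithStats(m); i=k[1][250,310] 
ct=max(cv2.findContours((k[1]==i).astype(np.uint8),0,2)[0],key=cv2.contourArea); rc=cv2.minAreaRect(ct); 
P=[onz("top",p,.012) for p in cv2.boxPoints(rc)]; print(rc,*P,np.linalg.norm(P[0]-P[1]),np.linalg.norm(P[1]-P[2]))
from scipy.spatial.transform import Rotation as Ro
print(Ro.from_rotvec(arm.observe()["ee_rot"]).as_matrix())
E
```

```text
steel_tube [0.4777 0.1308 0.032 ] -0.05242232682256807 0.12169307549160885
brass_tube [ 0.4739 -0.0985  0.032 ] -0.03858988884949278 0.12283948024985715
line_left [0.6078 0.1208 0.012 ] -0.05913634978096862 0.18156608010576583
line_right [ 0.6196 -0.1101  0.012 ] -0.05369636555290375 0.18216153969336613
steel_tube across -0.1303927599776544 along 0.002339178721050701 dyaw 0.006714022958400553
brass_tube across -0.14602971221212893 along 0.0038198406810844446 dyaw 0.015106476703410976
((315.53448486328125, 213.58621215820312), (164.92831420898438, 118.50590515136719), 4.763641834259033) [0.3885 0.2473 0.012 ] [0.727  0.2352 0.012 ] [ 0.701  -0.2349  0.012 ] [ 0.3629 -0.2104  0.012 ] 0.3387253964095365 0.4708750376106558
[[-0.9725  0.2327 -0.    ]
 [ 0.2327  0.9725  0.    ]
 [ 0.      0.     -1.    ]]
```

Emit:
move_arm(motion=[{"twist":-0.057},{"twist":-0.057},{"tx":-0.02,"ty":-0.03,"tz":-0.002},{"tx":-0.02,"ty":-0.03,"tz":-0.002},{"tx":-0.02,"ty":-0.03,"tz":-0.002},{"tx":-0.02,"ty":-0.03,"tz":-0.002},{"tx":-0.02,"ty":-0.03,"tz":-0.002},{"tx":-0.02,"ty":-0.03},{"tx":-0.02,"ty":-0.03},{"tx":-0.02,"ty":-0.03},{"tx":-0.02,"ty":-0.03},{"tx":-0.02,"ty":-0.03}], gripper=-0.2)

```text
invalid input
```

Emit:
move_arm(motion=[{"tx":0,"ty":0,"tz":0,"twist":-0.057},{"tx":0,"ty":0,"tz":0,"twist":-0.057},{"tx":-0.02,"ty":-0.03,"tz":-0.002,"twist":0},{"tx":-0.02,"ty":-0.03,"tz":-0.002,"twist":0},{"tx":-0.02,"ty":-0.03,"tz":-0.002,"twist":0},{"tx":-0.02,"ty":-0.03,"tz":-0.002,"twist":0},{"tx":-0.02,"ty":-0.03,"tz":-0.002,"twist":0},{"tx":-0.02,"ty":-0.03,"tz":0,"twist":0},{"tx":-0.02,"ty":-0.03,"tz":0,"twist":0},{"tx":-0.02,"ty":-0.03,"tz":0,"twist":0},{"tx":-0.02,"ty":-0.03,"tz":0,"twist":0},{"tx":-0.02,"ty":-0.03,"tz":0,"twist":0}], gripper=-0.2)

```text
clock: 1.95
position: [0.329, 0.2959, 0.237]
ee_rot: [0.088, 3.14, 0.001]
force: [0.5, 0.1, 0.6]
width: 0.597
gripper_force: 0.0
```

Emit:
move_arm(motion=[{"tx":-0.02,"ty":-0.0314,"tz":0,"twist":0},{"tx":-0.02,"ty":-0.0314,"tz":0,"twist":0},{"tx":-0.02,"ty":-0.0314,"tz":0,"twist":0},{"tx":-0.02,"ty":-0.0314,"tz":0,"twist":0},{"tx":-0.018,"ty":-0.0314,"tz":0,"twist":0},{"tx":0,"ty":0,"tz":0.03,"twist":0},{"tx":0,"ty":0,"tz":0.03,"twist":0},{"tx":0,"ty":0,"tz":0.03,"twist":0},{"tx":0,"ty":0,"tz":0.03,"twist":0},{"tx":0,"ty":0,"tz":0.03,"twist":0},{"tx":0,"ty":0,"tz":0.03,"twist":0},{"tx":0,"ty":0,"tz":0,"twist":0}])

```text
clock: 3.15
position: [0.4155, 0.1341, 0.0543]
ee_rot: [-0.088, -3.136, 0.004]
force: [0.3, 0.0, 0.4]
width: 0.601
gripper_force: 0.0
```

Emit:
move_arm(motion=[{"tx":0,"ty":0,"tz":0.009,"twist":0},{"tx":0,"ty":0,"tz":0.009,"twist":0},{"tx":-0.005,"ty":0,"tz":0,"twist":0},{"tx":-0.005,"ty":0,"tz":0,"twist":0},{"tx":-0.005,"ty":0,"tz":0,"twist":0},{"tx":-0.005,"ty":0,"tz":0,"twist":0},{"tx":-0.004,"ty":0,"tz":0,"twist":0},{"tx":-0.003,"ty":0,"tz":0,"twist":0},{"tx":-0.003,"ty":0,"tz":0,"twist":0},{"tx":-0.003,"ty":0,"tz":0,"twist":0},{"tx":-0.003,"ty":0,"tz":0,"twist":0},{"tx":-0.003,"ty":0,"tz":0,"twist":0}])

```text
clock: 4.35
position: [0.4565, 0.1328, 0.0387]
ee_rot: [-0.088, -3.14, 0.0]
force: [-0.4, 0.9, -0.8]
width: 0.603
gripper_force: 0.3
```

```bash
cat > chk.py <<'E'
from h import *
import sys
np.set_printoptions(precision=4,suppress=True)
LL=(np.array([.6078,.1208]),-.0591); LR=(np.array([.6196,-.1101]),-.0537)
im=arm.get_image("top"); sd=arm.get_image("side")
if len(sys.argv)>1:
    cv2.imwrite(f"pics/{sys.argv[1]}.png",np.vstack([cv2.resize(im[140:290,220:420],(640,480),interpolation=cv2.INTER_CUBIC)])[:,:,::-1])
    cv2.imwrite(f"pics/{sys.argv[1]}s.png",cv2.resize(sd[170:310,250:440],(760,560),interpolation=cv2.INTER_CUBIC)[:,:,::-1])
s=arm.observe(); print(s["clock"],s["position"],s["force"])
for t,(p,a) in(("steel_tube",LL),("brass_tube",LR)):
    X=np.array([np.cos(a),np.sin(a)]);Y=np.array([-X[1],X[0]])
    print(t,"tcp across/along",(s["position"][:2]-p)@X,(s["position"][:2]-p)@Y)
    for n in("top","side"):
        for g in arm.regions_of(n,t)[:4]:
            ys,xs=np.nonzero(g["region"]); 
            if len(xs)<20: continue
            q=onz(n,(xs.mean(),ys.mean()),.032)[:2]
            if abs(q-p)[1]<.08 and abs(q-p)[0]<.2: print("  ",n,g["conf"],len(xs),(q-p)@X,(q-p)@Y)
E
python3 chk.py a
```

```text
4.45 [0.4569 0.1328 0.0387] [-0.1397  0.3325  0.7602]
steel_tube tcp across/along -0.15131239063276405 0.0030179178597951398
   side 0.73 208 -0.12204937415606827 -0.03453414877539669
brass_tube tcp across/along -0.17547024969856492 0.23376875928509927
   top 0.65 641 -0.1467517149068876 0.006254535359533736
   side 0.79 590 -0.14776692480661865 -0.0010611497894989308
```

View pics/as.png

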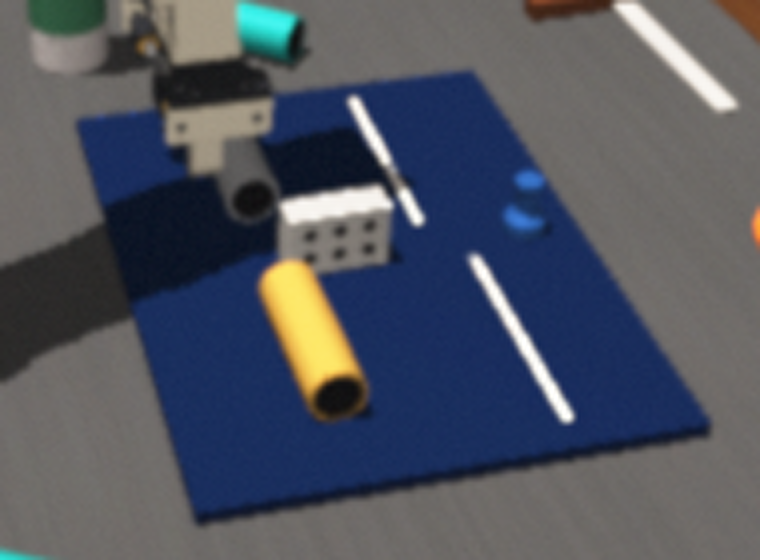

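The side crop shows the fingers behind the steel tube (crop 250,180), clear of the block (335,230). I'll push on slowly.

Emit:
move_arm(motion=[{"tx":-0.003,"ty":0,"tz":0.001,"twist":0},{"tx":-0.003,"ty":0,"tz":0.001,"twist":0},{"tx":-0.004,"ty":0,"tz":0,"twist":0},{"tx":-0.004,"ty":0,"tz":0,"twist":0},{"tx":-0.004,"ty":0,"tz":0,"twist":0},{"tx":-0.004,"ty":0,"tz":0,"twist":0},{"tx":-0.004,"ty":0,"tz":0,"twist":0},{"tx":-0.004,"ty":0,"tz":0,"twist":0},{"tx":-0.004,"ty":0,"tz":0,"twist":0},{"tx":-0.004,"ty":0,"tz":0,"twist":0},{"tx":-0.003,"ty":0,"tz":0,"twist":0},{"tx":-0.003,"ty":0,"tz":0,"twist":0}])

```text
clock: 5.85
position: [0.5006, 0.1303, 0.0367]
ee_rot: [-0.088, -3.14, -0.0]
force: [-0.9, -0.3, 0.4]
width: 0.599
gripper_force: 0.4
```

```bash
python3 chk.py
```

```text
5.95 [0.5008 0.1303 0.0367] [-0.5445 -0.1557 -0.1851]
steel_tube tcp across/along -0.10736419038317319 0.0031412647599908953
   side 0.65 184 -0.07692240242780524 -0.02722970592518858
brass_tube tcp across/along -0.13152202414215267 0.2336547852589287
   top 0.6 613 -0.14646934251800675 0.0035826654993847827
   side 0.97 565 -0.14779645331951535 0.0033266255223632947
```

Emit:
move_arm(motion=[{"tx":-0.003,"ty":0,"tz":0,"twist":0},{"tx":-0.004,"ty":0,"tz":0,"twist":0},{"tx":-0.004,"ty":0,"tz":0,"twist":0},{"tx":-0.004,"ty":0,"tz":0,"twist":0},{"tx":-0.004,"ty":0,"tz":0,"twist":0},{"tx":-0.004,"ty":0,"tz":0,"twist":0},{"tx":-0.004,"ty":0,"tz":0,"twist":0},{"tx":-0.004,"ty":0,"tz":0,"twist":0},{"tx":-0.004,"ty":0,"tz":0,"twist":0},{"tx":-0.004,"ty":0,"tz":0,"twist":0},{"tx":-0.003,"ty":0,"tz":0,"twist":0},{"tx":-0.003,"ty":0,"tz":0,"twist":0}])

```text
clock: 7.35
position: [0.5455, 0.1278, 0.0367]
ee_rot: [0.088, 3.14, 0.0]
force: [-0.5, 0.6, 0.8]
width: 0.602
gripper_force: 0.4
```

Emit:
move_arm(motion=[{"tx":-0.003,"ty":0,"tz":0,"twist":0},{"tx":-0.003,"ty":0,"tz":0,"twist":0},{"tx":-0.003,"ty":0,"tz":0,"twist":0},{"tx":-0.003,"ty":0,"tz":0,"twist":0},{"tx":-0.002,"ty":0,"tz":0,"twist":0},{"tx":-0.002,"ty":0,"tz":0,"twist":0},{"tx":-0.002,"ty":0,"tz":0,"twist":0},{"tx":-0.002,"ty":0,"tz":0,"twist":0},{"tx":-0.001,"ty":0,"tz":0,"twist":0},{"tx":-0.001,"ty":0,"tz":0,"twist":0},{"tx":-0.001,"ty":0,"tz":0,"twist":0}])

```text
clock: 8.45
position: [0.5682, 0.1265, 0.0367]
ee_rot: [-0.088, -3.14, -0.0]
force: [0.4, 0.4, -0.6]
width: 0.6
gripper_force: 0.1
```

```bash
python3 chk.py b
```

```text
8.55 [0.5684 0.1265 0.0367] [ 1.1829 -0.0806 -0.3416]
steel_tube tcp across/along -0.03971766476054055 0.0033590004470735162
   side 0.78 232 -0.010143640185137082 -0.035056225805594636
brass_tube tcp across/along -0.06387530903647094 0.23350722830838333
   top 0.79 602 -0.14650312968404441 0.0038306606353554927
   side 0.73 577 -0.14759234824458148 0.001456145223817913
```

View pics/bs.png

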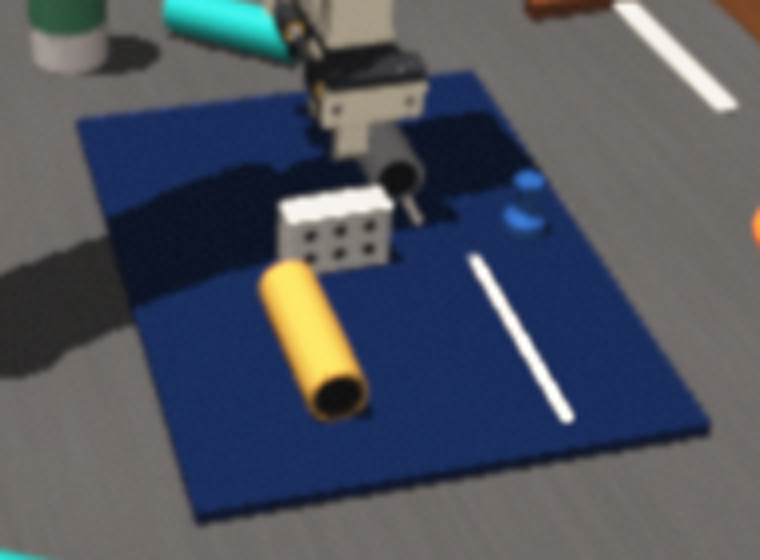

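Emit:
move_arm(motion=[{"tx":-0.001,"ty":0,"tz":0,"twist":0},{"tx":-0.001,"ty":0,"tz":0,"twist":0},{"tx":-0.001,"ty":0,"tz":0,"twist":0},{"tx":-0.001,"ty":0,"tz":0,"twist":0},{"tx":-0.001,"ty":0,"tz":0,"twist":0},{"tx":-0.001,"ty":0,"tz":0,"twist":0},{"tx":-0.001,"ty":0,"tz":0,"twist":0},{"tx":-0.001,"ty":0,"tz":0,"twist":0},{"tx":0,"ty":0,"tz":0,"twist":0},{"tx":0,"ty":0,"tz":0,"twist":0}])

```text
clock: 9.75
position: [0.5763, 0.1261, 0.0367]
ee_rot: [0.088, 3.14, 0.0]
force: [0.3, -1.1, -0.9]
width: 0.6
gripper_force: 0.0
```

Emit:
move_arm(motion=[{"tx":0.01,"ty":0,"tz":0,"twist":0},{"tx":0.02,"ty":0,"tz":-0.01,"twist":0},{"tx":0.02,"ty":0,"tz":-0.03,"twist":0},{"tx":0.02,"ty":0,"tz":-0.03,"twist":0},{"tx":0.02,"ty":0,"tz":-0.03,"twist":0},{"tx":0.02,"ty":-0.03,"tz":0,"twist":0},{"tx":0.02,"ty":-0.03,"tz":0,"twist":0},{"tx":0.02,"ty":-0.04,"tz":0,"twist":0},{"tx":0,"ty":-0.04,"tz":0,"twist":0},{"tx":0,"ty":-0.04,"tz":0,"twist":0},{"tx":0,"ty":-0.04,"tz":0,"twist":0},{"tx":0,"ty":-0.04,"tz":0,"twist":0}])

```text
clock: 10.95
position: [0.4109, -0.1262, 0.1368]
ee_rot: [0.087, 3.14, 0.001]
force: [0.1, 0.2, -0.5]
width: 0.599
gripper_force: 0.0
```

```bash
python3 chk.py c
```

```text
11.05 [ 0.4106 -0.1299  0.137 ] [ 0.1937  0.0727 -0.2822]
steel_tube tcp across/along -0.1820157065944831 -0.2619105058804544
   top 0.94 627 -0.0017765569590620523 0.0022620846908993353
   side 0.75 414 -0.003632969046041161 -0.0026648061003179376
brass_tube tcp across/along -0.207603724542451 -0.030990004707701694
   top 0.51 136 -0.13513190120170887 0.03178138284138959
   side 0.92 592 -0.1473981800070681 0.0007373393486122771
   side 0.56 9086 -0.09491520233029829 0.009084179739071378
```

View pics/c.png

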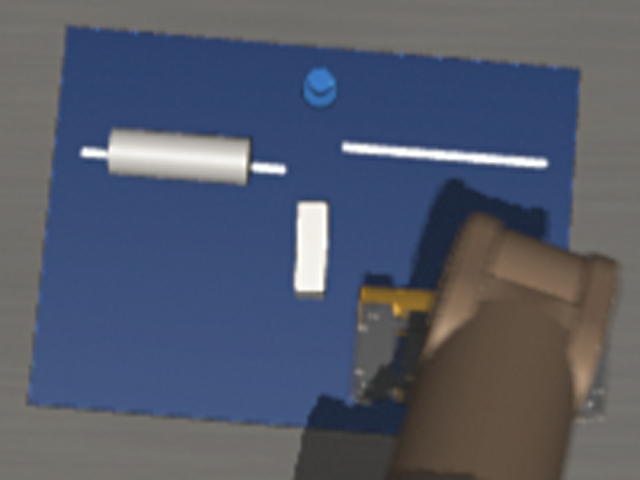

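The crop shows the steel tube on its line, with the stubs showing at (95,153) and (268,168). It seems about 2 mm short, so I'll measure the edge profiles.

```bash
cat > prof.py <<'E'
from h import *
def prof(p,a,name,amax=.045):
    im=np.mean([arm.get_image("top")[:,:,0].astype(np.float32) for _ in range(3)],0)
    K,T=C["top"]["K"],np.linalg.inv(C["top"]["T"]); X=np.array([np.cos(a),np.sin(a)]);Y=np.array([-X[1],X[0]])
    s=np.arange(-.05,.05,.0005)
    def samp(t,z):
        q=np.c_[p+s[:,None]*X+t*Y,np.full(len(s),z)]; c=q@T[:3,:3].T+T[:3,3]; u=c@K.T; u=(u[:,:2]/u[:,2:]).astype(np.float32)
        return cv2.remap(im,u[:,0],u[:,1],cv2.INTER_LINEAR).ravel()
    def edges(f):
        b=np.median(np.r_[f[:30],f[-30:]]); h=b+.5*(f.max()-b)*(.8); i=np.nonzero(f>h)[0]; return s[i[0]],s[i[-1]]
    # line stubs
    st={t:edges(samp(t,.012)) for t in(-.082,-.076,-.07,.07,.076,.082)}
    print(name,"line mid by t",{t:round(1e3*sum(e)/2,1) for t,e in st.items()})
    tb={t:edges(samp(t,.032)) for t in(-.045,-.03,-.015,0,.015,.03,.045)}
    print("  tube mid/width",{t:(round(5e2*sum(e),1),round(1e3*(e[1]-e[0]),1)) for t,e in tb.items()})
E
python3 - <<'E'
from prof import *
prof(np.array([.6078,.1208]),-.0591,"left")
E
```

```text
left line mid by t {-0.082: np.float64(0.3), -0.076: np.float64(0.0), -0.07: np.float64(-0.5), 0.07: np.float64(0.0), 0.076: np.float64(0.0), 0.082: np.float64(0.3)}
  tube mid/width {-0.045: (np.float64(-0.5), np.float64(36.0)), -0.03: (np.float64(-0.2), np.float64(36.5)), -0.015: (np.float64(-0.5), np.float64(36.0)), 0: (np.float64(-0.7), np.float64(35.5)), 0.015: (np.float64(-1.0), np.float64(37.0)), 0.03: (np.float64(-1.0), np.float64(36.0)), 0.045: (np.float64(-0.7), np.float64(36.5))}
```

```bash
sed -i 's|arm.get_image("top")\[:,:,0\].astype(np.float32)|ratio(arm.get_image("top"))|; s|^def prof|def ratio(i):\n    i=i.astype(np.float32); return 200*(i[:,:,0]/(i[:,:,2]+5)).clip(0,1)\ndef prof|' prof.py
python3 - <<'E'
from prof import *
prof(np.array([.6078,.1208]),-.0591,"left")
im=arm.get_image("top"); print(im[182:205,268].tolist())
E
```

```text
left line mid by t {-0.082: np.float64(0.0), -0.076: np.float64(-0.2), -0.07: np.float64(-0.2), 0.07: np.float64(0.3), 0.076: np.float64(0.3), 0.082: np.float64(0.0)}
  tube mid/width {-0.045: (np.float64(-0.2), np.float64(42.5)), -0.03: (np.float64(0.0), np.float64(43.0)), -0.015: (np.float64(-0.2), np.float64(42.5)), 0: (np.float64(-0.5), np.float64(42.0)), 0.015: (np.float64(-0.7), np.float64(42.5)), 0.03: (np.float64(-0.5), np.float64(42.0)), 0.045: (np.float64(-0.7), np.float64(42.5))}
[[154, 152, 146], [177, 174, 169], [191, 188, 182], [205, 201, 195], [222, 219, 215], [238, 235, 231], [243, 241, 237], [233, 230, 226], [216, 213, 206], [199, 195, 189], [185, 183, 176], [168, 165, 159], [137, 135, 133], [88, 95, 112], [55, 74, 116], [52, 73, 116], [54, 74, 117], [54, 75, 118], [54, 75, 118], [54, 76, 119], [55, 76, 118], [55, 75, 118], [55, 76, 118]]
```

```bash
sed -i 's|"top"|cam|g; s|amax=.045|cam="top"|' prof.py
python3 - <<'E'
from prof import *
prof(np.array([.6078,.1208]),-.0591,"left",cam="side")
prof(np.array([.6078,.1208]),-.0591,"left")
E
```

```text
left line mid by t {-0.082: np.float64(-24.0), -0.076: np.float64(-23.7), -0.07: np.float64(-24.0), 0.07: np.float64(7.5), 0.076: np.float64(7.5), 0.082: np.float64(7.3)}
  tube mid/width {-0.045: (np.float64(-4.0), np.float64(47.0)), -0.03: (np.float64(-3.0), np.float64(49.0)), -0.015: (np.float64(-2.7), np.float64(49.5)), 0: (np.float64(-2.7), np.float64(49.5)), 0.015: (np.float64(-3.2), np.float64(49.5)), 0.03: (np.float64(-3.0), np.float64(49.0)), 0.045: (np.float64(-2.7), np.float64(49.5))}
left line mid by t {-0.082: np.float64(0.0), -0.076: np.float64(-0.2), -0.07: np.float64(-0.2), 0.07: np.float64(0.3), 0.076: np.float64(0.3), 0.082: np.float64(0.0)}
  tube mid/width {-0.045: (np.float64(-0.2), np.float64(42.5)), -0.03: (np.float64(0.0), np.float64(43.0)), -0.015: (np.float64(-0.2), np.float64(42.5)), 0: (np.float64(-0.5), np.float64(42.0)), 0.015: (np.float64(-0.7), np.float64(42.5)), 0.03: (np.float64(-0.5), np.float64(42.0)), 0.045: (np.float64(-0.7), np.float64(42.5))}
```

```bash
python3 - <<'E'
import prof
from prof import *
I={n:cv2.imread(f"pics/{n}0.png")[:,:,::-1] for n in("top","side")}
class A: 
    def get_image(s,n): return I[n]
prof.arm=A()
def lines(p,a,cam):
    K,T=C[cam]["K"],np.linalg.inv(C[cam]["T"]); X=np.array([np.cos(a),np.sin(a)]);Y=np.array([-X[1],X[0]])
    s=np.arange(-.012,.012,.0003); im=ratio(I[cam]); o=[]
    for t in np.arange(-.07,.071,.01):
        q=np.c_[p+s[:,None]*X+t*Y,np.full(len(s),.012)]; u=(q@T[:3,:3].T+T[:3,3])@K.T; u=(u[:,:2]/u[:,2:]).astype(np.float32)
        f=cv2.remap(im,u[:,0],u[:,1],cv2.INTER_LINEAR).ravel(); f=f-f.min()-.25*np.ptp(f); f=f.clip(0); o.append(1e3*(f*s).sum()/f.sum())
    print(cam,np.round(o,1),np.mean(o).round(2))
for c in I:
    lines(np.array([.6078,.1208]),-.0591,c); lines(np.array([.6196,-.1101]),-.0537,c)
E
```

```text
top [-0.2 -0.1  0.  -0.  -0.1 -0.2 -0.1 -0.1  0.  -0.3 -0.2 -0.1 -0.1 -0.1
 -0. ] -0.1
top [ 0.1 -0.1 -0.  -0.2 -0.2 -0.1  0.1 -0.2  0.   0.  -0.2 -0.2 -0.1 -0.
  0.1] -0.06
side [-3.2 -3.3 -3.3 -3.1 -3.1 -3.1 -3.2 -3.1 -2.9 -3.1 -3.  -3.3 -3.2 -3.2
 -3.1] -3.14
side [-3.2 -2.9 -3.2 -3.1 -3.  -3.2 -3.  -2.9 -3.2 -2.9 -3.2 -3.2 -2.9 -3.1
 -3.2] -3.08
```

Both cameras, after their common bias is removed (line −3.1, tube −2.9 in side; 0 and −0.4 in top), put the steel tube within 0.5 mm of its line. Now the brass tube.

Emit:
move_arm(motion=[{"tx":-0.001,"ty":0.017,"tz":0,"twist":0},{"tx":0,"ty":0.018,"tz":0,"twist":0},{"tx":0,"ty":0,"tz":0.025,"twist":0},{"tx":0,"ty":0,"tz":0.025,"twist":0},{"tx":0,"ty":0,"tz":0.025,"twist":0},{"tx":0,"ty":0,"tz":0.015,"twist":0},{"tx":0,"ty":0,"tz":0.01,"twist":0},{"tx":0,"ty":0,"tz":0,"twist":0},{"tx":0,"ty":0,"tz":0,"twist":0}])

```text
clock: 12.8
position: [0.4151, -0.0904, 0.0371]
ee_rot: [0.088, 3.14, 0.0]
force: [-0.0, 0.6, -0.4]
width: 0.603
gripper_force: 0.0
```

Emit:
move_arm(motion=[{"tx":0,"ty":-0.005,"tz":0,"twist":0},{"tx":-0.005,"ty":0,"tz":0,"twist":0},{"tx":-0.005,"ty":0,"tz":0,"twist":0},{"tx":-0.005,"ty":0,"tz":0,"twist":0},{"tx":-0.005,"ty":0,"tz":0,"twist":0},{"tx":-0.002,"ty":0,"tz":0,"twist":0},{"tx":-0.002,"ty":0,"tz":0,"twist":0},{"tx":-0.003,"ty":0,"tz":0,"twist":0},{"tx":-0.003,"ty":0,"tz":0,"twist":0},{"tx":-0.003,"ty":0,"tz":0,"twist":0},{"tx":-0.003,"ty":0,"tz":0,"twist":0},{"tx":-0.003,"ty":0,"tz":0,"twist":0}])

```text
clock: 14.0
position: [0.4538, -0.0974, 0.0367]
ee_rot: [-0.088, -3.14, -0.0]
force: [1.1, -0.7, -0.3]
width: 0.596
gripper_force: 0.1
```

Emit:
move_arm(motion=[{"tx":-0.003,"ty":0,"tz":0,"twist":0},{"tx":-0.004,"ty":0,"tz":0,"twist":0},{"tx":-0.004,"ty":0,"tz":0,"twist":0},{"tx":-0.004,"ty":0,"tz":0,"twist":0},{"tx":-0.004,"ty":0,"tz":0,"twist":0},{"tx":-0.004,"ty":0,"tz":0,"twist":0},{"tx":-0.004,"ty":0,"tz":0,"twist":0},{"tx":-0.004,"ty":0,"tz":0,"twist":0},{"tx":-0.004,"ty":0,"tz":0,"twist":0},{"tx":-0.004,"ty":0,"tz":0,"twist":0},{"tx":-0.003,"ty":0,"tz":0,"twist":0},{"tx":-0.003,"ty":0,"tz":0,"twist":0}])

```text
clock: 15.2
position: [0.4988, -0.1, 0.0367]
ee_rot: [0.088, 3.14, 0.0]
force: [-1.1, 0.3, 0.3]
width: 0.599
gripper_force: 0.3
```

```bash
python3 chk.py
```

```text
15.3 [ 0.499  -0.1     0.0367] [ 0.6484  0.1962 -0.461 ]
steel_tube tcp across/along -0.09557544063238171 -0.22679289708342457
brass_tube tcp across/along -0.12097508471048599 0.0036603169081757454
   side 0.68 235 -0.09172616228600967 -0.039370671896995606
```

Emit:
move_arm(motion=[{"tx":-0.003,"ty":0,"tz":0,"twist":0},{"tx":-0.004,"ty":0,"tz":0,"twist":0},{"tx":-0.004,"ty":0,"tz":0,"twist":0},{"tx":-0.004,"ty":0,"tz":0,"twist":0},{"tx":-0.004,"ty":0,"tz":0,"twist":0},{"tx":-0.004,"ty":0,"tz":0,"twist":0},{"tx":-0.004,"ty":0,"tz":0,"twist":0},{"tx":-0.004,"ty":0,"tz":0,"twist":0},{"tx":-0.004,"ty":0,"tz":0,"twist":0},{"tx":-0.004,"ty":0,"tz":0,"twist":0},{"tx":-0.004,"ty":0,"tz":0,"twist":0},{"tx":-0.004,"ty":0,"tz":0,"twist":0}])

```text
clock: 16.7
position: [0.5458, -0.1026, 0.0367]
ee_rot: [0.088, 3.14, 0.0]
force: [-1.5, 1.0, -0.3]
width: 0.598
gripper_force: 0.2
```

Emit:
move_arm(motion=[{"tx":-0.004,"ty":0,"tz":0,"twist":0},{"tx":-0.004,"ty":0,"tz":0,"twist":0},{"tx":-0.004,"ty":0,"tz":0,"twist":0},{"tx":-0.003,"ty":0,"tz":0,"twist":0},{"tx":-0.003,"ty":0,"tz":0,"twist":0},{"tx":-0.002,"ty":0,"tz":0,"twist":0},{"tx":-0.002,"ty":0,"tz":0,"twist":0},{"tx":-0.002,"ty":0,"tz":0,"twist":0},{"tx":-0.002,"ty":0,"tz":0,"twist":0},{"tx":-0.001,"ty":0,"tz":0,"twist":0},{"tx":-0.001,"ty":0,"tz":0,"twist":0},{"tx":-0.001,"ty":0,"tz":0,"twist":0}])

```text
clock: 17.9
position: [0.5743, -0.1042, 0.0367]
ee_rot: [-0.088, -3.14, -0.0]
force: [-0.8, -0.1, -0.4]
width: 0.6
gripper_force: 0.2
```

```bash
python3 chk.py; python3 - <<'E'
from prof import *
prof(np.array([.6196,-.1101]),-.0537,"right",cam="side")
E
```

```text
18.0 [ 0.5745 -0.1042  0.0367] [-0.4853  0.0336 -0.6643]
steel_tube tcp across/along -0.019953771039388026 -0.22655769184247349
   top 0.69 598 -0.001956384197514761 0.0014979797654101309
   side 0.45 142 -0.005847288184014548 0.04979048047616895
brass_tube tcp across/along -0.04535324757662733 0.003487163688652754
   side 0.68 237 -0.015460842391071424 -0.039461905255764665
right line mid by t {-0.082: np.float64(-3.0), -0.076: np.float64(-3.0), -0.07: np.float64(-3.0), 0.07: np.float64(-32.0), 0.076: np.float64(-31.5), 0.082: np.float64(-30.2)}Traceback (most recent call last):
  File "<stdin>", line 2, in <module>
  File "prof.py", line 16, in prof
    tb={t:edges(samp(t,.032)) for t in(-.045,-.03,-.015,0,.015,.03,.045)}
          ~~~~~^^^^^^^^^^^^^^
  File "prof.py", line 12, in edges
    b=np.median(np.r_[f[:30],f[-30:]]); h=b+.5*(f.max()-b)*(.8); i=np.nonzero(f>h)[0]; return s[i[0]],s[i[-1]]
                                                                                                ~^^^
IndexError: index 0 is out of bounds for axis 0 with size 0
```

Emit:
move_arm(motion=[{"tx":-0.002,"ty":0,"tz":0,"twist":0},{"tx":-0.002,"ty":0,"tz":0,"twist":0},{"tx":-0.002,"ty":0,"tz":0,"twist":0},{"tx":-0.001,"ty":0,"tz":0,"twist":0},{"tx":-0.001,"ty":0,"tz":0,"twist":0},{"tx":-0.001,"ty":0,"tz":0,"twist":0},{"tx":-0.001,"ty":0,"tz":0,"twist":0},{"tx":-0.001,"ty":0,"tz":0,"twist":0},{"tx":-0.001,"ty":0,"tz":0,"twist":0},{"tx":-0.001,"ty":0,"tz":0,"twist":0},{"tx":0,"ty":0,"tz":0,"twist":0},{"tx":0,"ty":0,"tz":0,"twist":0}])

```text
clock: 19.55
position: [0.5874, -0.1049, 0.0367]
ee_rot: [0.088, 3.14, 0.0]
force: [-0.1, 0.6, -0.1]
width: 0.602
gripper_force: 0.0
```

Emit:
move_arm(motion=[{"tx":0.01,"ty":0,"tz":0,"twist":0},{"tx":0.02,"ty":0,"tz":-0.01,"twist":0},{"tx":0.02,"ty":0,"tz":-0.03,"twist":0},{"tx":0.02,"ty":0,"tz":-0.03,"twist":0},{"tx":0.02,"ty":0,"tz":-0.03,"twist":0},{"tx":0.02,"ty":0.03,"tz":0,"twist":0},{"tx":0.02,"ty":0.03,"tz":0,"twist":0},{"tx":0.02,"ty":0.04,"tz":0,"twist":0},{"tx":0,"ty":0.04,"tz":0,"twist":0},{"tx":0,"ty":0.04,"tz":0,"twist":0},{"tx":0,"ty":0.04,"tz":0,"twist":0},{"tx":0,"ty":0.02,"tz":0,"twist":0}])

```text
clock: 20.75
position: [0.45, 0.1466, 0.1367]
ee_rot: [0.082, 3.14, 0.002]
force: [0.2, -0.7, -0.6]
width: 0.601
gripper_force: 0.0
```

```bash
python3 chk.py d; sed -i 's|i=np.nonzero(f>h)\[0\];|i=np.nonzero(f>h)[0]; i=i if len(i) else [0];|; s|i\[:,:,0\]/(i\[:,:,2\]+5)|i[:,:,0]/(i[:,:,2]+5)|' prof.py; python3 - <<'E'
from prof import *
for c in("top","side"): prof(np.array([.6196,-.1101]),-.0537,"right "+c,cam=c); prof(np.array([.6078,.1208]),-.0591,"left "+c,cam=c)
E
```

```text
20.85 [0.4502 0.1462 0.1366] [ 0.3059 -0.0781 -0.1009]
steel_tube tcp across/along -0.15885400015182466 0.01608825357414341
   top 0.67 555 0.0008585067376936293 -0.010274762964482268
   side 0.6 425 -0.003413780408739553 -0.002103696500427409
brass_tube tcp across/along -0.18294116979138583 0.24687962892789708
   top 0.81 621 -0.0018421741419717152 0.007206226777346391
   side 0.79 593 -0.003602426605435041 0.003371874172877281
right top line mid by t {-0.082: np.float64(-0.2), -0.076: np.float64(0.0), -0.07: np.float64(0.0), 0.07: np.float64(-0.2), 0.076: np.float64(-0.2), 0.082: np.float64(-0.2)}
  tube mid/width {-0.045: (np.float64(0.0), np.float64(44.0)), -0.03: (np.float64(0.5), np.float64(45.0)), -0.015: (np.float64(0.0), np.float64(44.0)), 0: (np.float64(-0.5), np.float64(45.0)), 0.015: (np.float64(-0.2), np.float64(44.5)), 0.03: (np.float64(-1.0), np.float64(44.0)), 0.045: (np.float64(-1.2), np.float64(45.5))}
left top line mid by t {-0.082: np.float64(0.0), -0.076: np.float64(-0.2), -0.07: np.float64(-0.2), 0.07: np.float64(-23.5), 0.076: np.float64(-23.2), 0.082: np.float
[... 652 characters left out ...]
 np.float64(52.5)), 0: (np.float64(-3.2), np.float64(52.5)), 0.015: (np.float64(-3.0), np.float64(53.0)), 0.03: (np.float64(-3.5), np.float64(53.0)), 0.045: (np.float64(-3.2), np.float64(52.5))}
left side line mid by t {-0.082: np.float64(-24.0), -0.076: np.float64(-23.7), -0.07: np.float64(-24.0), 0.07: np.float64(7.8), 0.076: np.float64(8.0), 0.082: np.float64(7.8)}
  tube mid/width {-0.045: (np.float64(-4.2), np.float64(47.5)), -0.03: (np.float64(-3.0), np.float64(49.0)), -0.015: (np.float64(-3.0), np.float64(50.0)), 0: (np.float64(-4.5), np.float64(48.0)), 0.015: (np.float64(-4.2), np.float64(48.5)), 0.03: (np.float64(-3.2), np.float64(49.5)), 0.045: (np.float64(-2.0), np.float64(48.0))}
```

View pics/d.png

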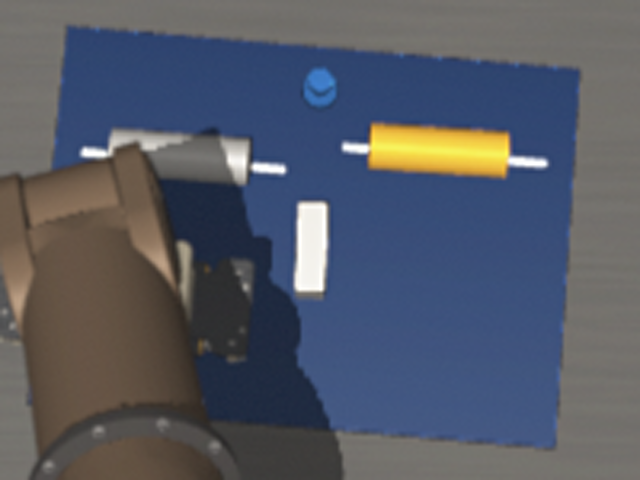

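The picture shows both tubes lying on their lines, brass at (438,150) and steel at (180,157), with the block and weight where they were. I'll lift clear, let things settle and hand in.

Emit:
move_arm(motion=[{"tx":0.01,"ty":0,"tz":-0.03,"twist":0},{"tx":0.01,"ty":0,"tz":-0.03,"twist":0},{"tx":0,"ty":0,"tz":-0.03,"twist":0},{"tx":0,"ty":0,"tz":0,"twist":0},{"tx":0,"ty":0,"tz":0,"twist":0},{"tx":0,"ty":0,"tz":0,"twist":0}])

```text
clock: 22.25
position: [0.4305, 0.1441, 0.2259]
ee_rot: [-0.087, -3.139, 0.001]
force: [-0.7, 0.9, -0.3]
width: 0.602
gripper_force: 0.0
```

```bash
python3 - <<'E'
from prof import *
for c in("top","side"): prof(np.array([.6196,-.1101]),-.0537,"right "+c,cam=c)
print(arm.sign_off())
E
```

```text
right top line mid by t {-0.082: np.float64(-0.2), -0.076: np.float64(0.0), -0.07: np.float64(0.0), 0.07: np.float64(-0.2), 0.076: np.float64(-0.2), 0.082: np.float64(-0.2)}
  tube mid/width {-0.045: (np.float64(0.0), np.float64(44.0)), -0.03: (np.float64(0.5), np.float64(45.0)), -0.015: (np.float64(0.0), np.float64(44.0)), 0: (np.float64(-0.5), np.float64(45.0)), 0.015: (np.float64(-0.5), np.float64(45.0)), 0.03: (np.float64(-1.0), np.float64(44.0)), 0.045: (np.float64(-1.2), np.float64(45.5))}
right side line mid by t {-0.082: np.float64(-3.0), -0.076: np.float64(-3.0), -0.07: np.float64(-3.0), 0.07: np.float64(7.5), 0.076: np.float64(7.3), 0.082: np.float64(7.5)}
  tube mid/width {-0.045: (np.float64(-3.2), np.float64(49.5)), -0.03: (np.float64(-2.5), np.float64(52.0)), -0.015: (np.float64(-2.7), np.float64(52.5)), 0: (np.float64(-3.2), np.float64(52.5)), 0.015: (np.float64(-3.0), np.float64(53.0)), 0.03: (np.float64(-3.5), np.float64(53.0)), 0.045: (np.float64(-3.2), np.float64(52.5))}
the job is handed in; nothing more can be done
None
```

I rolled the steel tube and then the brass tube onto their lines and handed the job in at about 22 s; the cameras put each within about 1 mm across its line and a few mm of its middle lengthwise, with nothing else seen to move.

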